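Shut the dust box and lock its quarter-turn fastener

ROBOT

A 7-joint arm with a two-finger parallel gripper is mounted at the origin on the work surface. World frame = base frame: x ahead of the robot, y to its left, z up, the work surface at z = 0. Lengths are in m, angles in rad, forces in N, time in s.
With the tool pointing down it reaches from about 0.4 to 0.875 m from the base axis. Payload 19.3 kg.
Tool frame: the origin (TCP) lies midway between the tips of the shut fingers; the grasp point (between the pads) lies 19 mm behind it; z points along the fingers, y is the line along which they close (so a half turn about z gives the same grasp; the last joint's range is limited). The gripper opens to 85 mm and grips with 20 to 120 N. Pads are 22 mm wide; open, the fingers measure 114 mm over their backs; the gripper's body (76 mm by 85 mm) begins 54 mm behind the grasp point. The pads swing forward as they close: fully open they stand 13 mm farther back than shut.
Start: joints at [-0.07, 0.521, -0.036, 1.599, 0.021, 1.021, -0.113], TCP at [0.625, -0, 0.231] pointing down, gripper open.
Joint ranges: [-2.91, 2.91], [-0.3, 2.13], [-1.5, 1.42], [0.17, 2.43], [-1.26, 4.41], [0.16, 1.93], [-2.52, 2.52]. Speed limits (rad/s): [1.89, 1.89, 2.39, 2.39, 3.01, 3.01, 3.01].

INTERFACE

Orientations are given as [roll, pitch, yaw] about the fixed x, y, z axes, in that order (R = Rz(yaw) Ry(pitch) Rx(roll)).
In Python, from workcell import * gives the robot as it stands. The module is installed in compiled form; this text tells all that it offers.
- The arm moves only by the tool play_rows, never from a script. Its argument "deltas" is a list of rows, each a list of 7 numbers: the shift along the tool's x, y, z in units of 500 mm (1.0 is 500 mm), then the turn, a rotation vector about the tool's x, y, z in units of 120 degrees (1.0 is 120 degrees), then the closure, from 0 (fully open) to 1 (shut). A call has 1 to 10 rows; each row is the pose to reach, as a shift and turn from the pose commanded when the call began, along the tool's axes at that moment; what a row does not reach only later rows make up. A row lasts 1/10 s, in which the tool goes at most 50 mm and 8.59 degrees, less where a joint would pass 70% of its speed; a pose out of reach is approached as far as the arm can. A call with a number of a shift or a turn outside -1 to 1 is refused whole. A call with a gripper value outside its range is refused whole. The fingers move at their own pace and stop on an object; "newtons" is the grip in N (left out, the last holds). Time passes only in rows, so rows that repeat a pose let the fingers close. It gives the time, the measured TCP pose, the force, the opening and the grip force at its end, in the units of the state.
- observe(): the state, without advancing time (a new reading comes with each control period).
- grab_frame(name): name is "scene" or "side" or "wrist"; returns the picture (480x640x3 uint8, red, green, blue); there is no depth.
- get_calibration(name): a dict with "fovy" (degrees; the focal length in pixels is half the picture's height over the tangent of half this angle, whatever the lens; pixels are square), "cx", "cy" (the principal point, pixels), "xyz" and "rotation" of the camera in the world. Camera axes: x right, y down, z forward; pixel columns grow to the right and rows downward; lengths in m; the calibration is good to about 2 mm. A picture is of the moment at which its call begins: read the wrist's pose just before it. get_calibration takes no time and is no camera call; for the wrist camera it gives the pose at the moment of the call.
- job_done(): hands the job in; it is judged then, once.
The state is a dict: "clock": time; "qpos": joint angles; "qd": joint speeds; "joint_efforts": joint torques, N m; "position": TCP position; "tool_rot": TCP orientation; "force": force on the tool from outside, world axes, zero at the start; "moment": the same for the moment, N m; "grip_width": finger opening in m; "finger_force": force on a finger pad.
Only numpy, scipy, OpenCV 4.12 (cv2) and the standard library are available. Lean on these libraries where they do the work, as an engineer would, in place of code of your own. Each camera call takes 0.05 s, during which the arm holds its last target. There are 200 camera calls.

TASK

The service panel on the blue dust-collector box stands open: push it fully shut with the fingertips, then set a fingertip in the slot of its big round fastener and turn it clockwise (seen from above) all the way to its stop, so that the slot lines up with the green marks and the panel is locked. Only push and turn: never lift the panel, leave the tumbler, glue bottle and tin where they stand, and finish clear of everything.

Things in the scene. Friction and masses are not known exactly. Their poses are not given: they have to be found in the camera images.
- dustbox: Blue sheet-metal dust box, bolted down, 275 (x) by 250 (y) mm, rim 104 mm high; a black hose port 60 mm across sticks 50 mm out of its far side. Origin on the bench top; the box reaches from 125 mm before (-x, robot's side) to 150 mm behind (+x) it and 125 mm to each side. x points from the panel's free edge to its hinge, y left, z up; it is turned by up to 0.4 rad.
- panel (a joint): Opening angle of the panel, rad: 0 fully shut (level, hard stop), 0.35 to 0.6 at the start, growing as the free edge rises. Aluminium plate, 235 mm from hinge to free edge, 250 mm wide, hinged along its far (+x) side, free edge towards the robot; its upper face when shut is 112.5 mm above the bench. Stays at any angle by friction; 2 to 6 N down near the free edge moves it.
- panel_edge (a point): Middle of the panel's free edge, on its upper face (moves with the panel). Flat bare plate, free to push on, lies 60 to 125 mm left and right of this point, up to 70 mm in from the edge.
- panel_hinge (a point): Fixed point at the middle of the hinge line, 110 mm behind (+x) the box's origin and 112.5 mm above the bench, level with the upper face of the shut panel (the hinge axis itself is 8.5 mm lower).
- cam (a joint): Angle of the fastener, rad: 0 open (slot along the box's y, in line with the red marks), growing clockwise seen from above to the hard stop at 1.571, locked (slot along the box's x, in line with the green marks). Starts at 0 to 0.25, stays where left, no spring; takes 0.12 N m (4 N at 30 mm). With the panel not shut, a tongue beneath strikes the rim's keeper strip and it cannot lock.
- slot_mid (a point): On the fastener's axis at its slot's floor (shut: 115.5 mm above the bench). The fastener is a round turn-button 104 mm across, 20 mm high, axis square to the panel, 165 mm from the hinge line, 70 mm from the free edge. Its slot, 40 mm wide, 17 mm deep, yellow floor, open at both ends, runs right across between two black cheeks. y axis along the slot, z out of the panel.
- slot_end (a point): On the slot's centre line at its floor, 35 mm from the axis, in the end of the slot that lies to the box's right (-y) when open and that swings round to the free edge (-x, towards the robot) when locked.
- tumbler_mid (a point): Bystander, loose: black tumbler with blue lid, 80 mm across, 134 mm high; point at its centre, half-way up. Stands on the bench beside the box.
- glue_mid (a point): Bystander, loose: white squeeze bottle with red cap, 52 mm across, 130 mm high; point at its centre, half-way up. Stands on the bench beside the box.
- tin_mid (a point): Bystander, loose: steel tin with yellow label, 68 mm across, 90 mm high; point at its centre, half-way up. Stands on the bench beside the box.

How it is judged:
By the outcome, as a careful person would: the job done as asked, in the order asked, and still so for the second after the job is handed in, with the robot touching nothing.
It also fails if it takes over 48 s, if anything falls off the work surface, if the arm or the gripper's body presses on something with over 40 N, if the wrist force passes 120 N, or if a joint passes its speed limit or range.

## Working session

There is one attempt and no reset: what is moved stays moved. The work goes in short steps, Python scripts to look and compute and a tool call to move; the robot and the scene stay as the last step left them, time stands still between calls to the robot, and variables do not carry over. Pictures are saved under pics/ and viewed, at most 10 in all, crops included, and the job is handed in when it is done.

Besides the shell and the picture viewer there is one more tool, called as name(argument=value, ...) on one line, values as JSON. play_rows: Moves the arm, as the interface text tells. Its arguments: {"type":"object","properties":{"deltas":{"type":"array"},"newtons":{"type":"number"}},"required":["deltas"]}

```bash
mkdir -p pics; cat > h.py <<'E'
from workcell import *
import numpy as np, cv2
from scipy.spatial.transform import Rotation as R
def shot(n,f):
    c=get_calibration(n); im=grab_frame(n); cv2.imwrite('pics/'+f,im[:,:,::-1]); return im,c
def ray(c,u,v):
    f=240/np.tan(np.radians(c['fovy'])/2)
    Rm=np.array(c['rotation']); Rm=Rm if Rm.shape==(3,3) else R.from_euler('xyz',Rm).as_matrix()
    d=Rm@np.array([(u-c['cx'])/f,(v-c['cy'])/f,1]); return np.array(c['xyz']),d/np.linalg.norm(d)
def onz(c,u,v,z):
    o,d=ray(c,u,v); return o+d*(z-o[2])/d[2]
def proj(c,p):
    f=240/np.tan(np.radians(c['fovy'])/2)
    q=np.array(c['rotation']).T@(np.array(p)-c['xyz']); return q[:2]/q[2]*f+[c['cx'],c['cy']]
E
python3 - <<'E'
from h import *
for n in('scene','side','wrist'):
    im,c=shot(n,n+'0.png'); print(n,c)
print(observe())
a=cv2.imread('pics/scene0.png');b=cv2.imread('pics/side0.png')
E
```

```text
scene {'fovy': 44.08418690894632, 'cx': 325.03949986896964, 'cy': 227.01695587544137, 'xyz': array([ 1.28128063, -0.02191748,  0.74363467]), 'rotation': array([-2.35133032,  0.01834404,  1.47261705])}
side {'fovy': 56.3243685108818, 'cx': 324.2081823436394, 'cy': 241.93715972290735, 'xyz': array([0.20076295, 0.456681  , 0.64187836]), 'rotation': array([-2.31875057,  0.00694246, -2.32953088])}
wrist {'fovy': 68.0809624316419, 'cx': 319.1102699831362, 'cy': 239.53027692741318, 'xyz': array([0.62493096, 0.08191328, 0.37267313]), 'rotation': array([2.81379792e+00, 1.33374344e-03, 5.77231709e-04])}
{'clock': 0.15, 'qpos': array([-0.07022371,  0.52187377, -0.03630148,  1.59987502,  0.02117054,
        1.02107701, -0.11281776]), 'qd': array([-0.00068898, -0.00086562, -0.00010605, -0.00204329,  0.0010587 ,
        0.00168039,  0.00059712]), 'joint_efforts': array([ 4.00798544e-04, -9.27376485e+01,  1.98035471e+00, -3.70049715e+01,
        1.79930578e-02,  6.46477114e-03, -1.41420460e-05]), 'position': array([ 6.24751447e-01, -2.12584148e-05,  2.30861026e-01]), 'tool_rot': array([-3.14074433e+00,  4.40425827e-05,  1.57075205e+00]), 'force': array([0.14771544, 0.33970694, 0.25860905]), 'moment': array([ 0.03428116, -0.02597408, -0.02088718]), 'finger_force': 0.0, 'grip_width': 0.08553311636064287}
```

View pics/scene0.png

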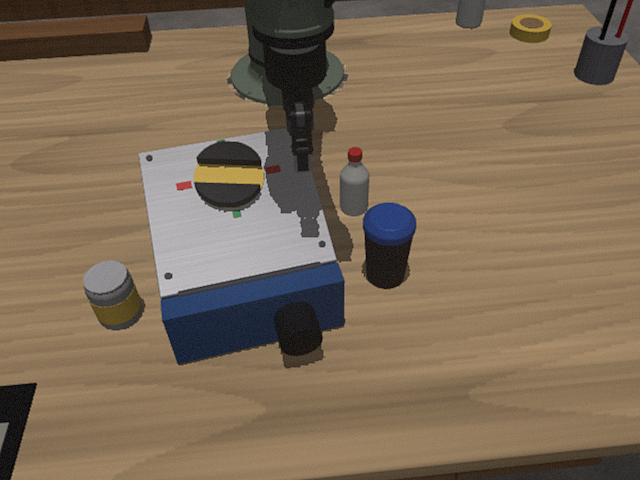

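View pics/side0.png

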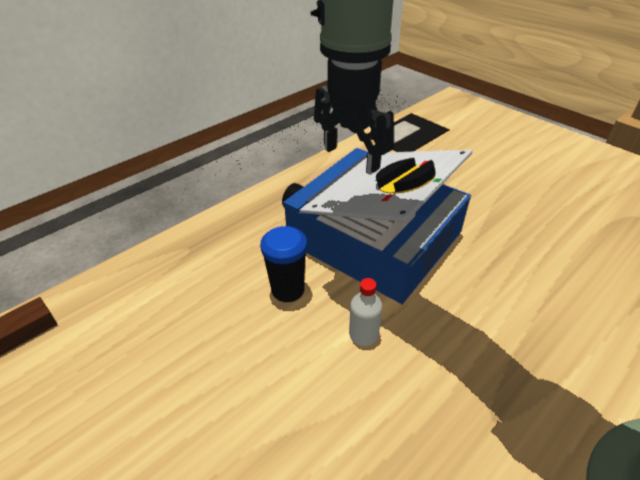

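The scene view shows the box with its yellow slot at about (229,175) and its rear bottom corners at (180,362) and (343,322). The tin is on its right (-y). The glue and tumbler are on its left (+y). The side view shows the panel's free edge running from (403,215) to (470,151).

```bash
cat >> h.py <<'E'
def tri(c1,p1,c2,p2):
    (o1,d1),(o2,d2)=ray(c1,*p1),ray(c2,*p2)
    s=np.linalg.lstsq(np.c_[d1,-d2],o2-o1,rcond=None)[0]
    a,b=o1+s[0]*d1,o2+s[1]*d2; return (a+b)/2,np.linalg.norm(a-b)
def proj(c,p):
    f=240/np.tan(np.radians(c['fovy'])/2)
    Rm=R.from_euler('xyz',c['rotation']).as_matrix()
    q=Rm.T@(np.array(p)-c['xyz']); return q[:2]/q[2]*f+[c['cx'],c['cy']]
E
python3 - <<'E'
from h import *
S,D,W=[get_calibration(n) for n in('scene','side','wrist')]
print('rear bottom',onz(S,180,362,0),onz(S,343,322,0))
print('side near bottom front-left corner',onz(D,403,301,0))
print('freeR',tri(S,(140,153),D,(471,151)))
print('screw freeR',tri(S,(149,158),D,(463,154)))
for n,c in(('scene',S),('side',D)):
    h=cv2.cvtColor(cv2.imread(f'pics/{n}0.png'),cv2.COLOR_BGR2HSV)
    for nm,lo,hi in(('yel',(20,130,120),(32,255,255)),('red',(0,170,90),(6,255,255)),('grn',(50,90,60),(85,255,255))):
        m=cv2.inRange(h,lo,hi);k,l,st,ce=cv2.connectedComponentsWithStats(m)
        print(n,nm,[(st[i].tolist(),ce[i].round(1).tolist()) for i in range(1,k) if st[i,4]>15])
E
python3 -c "
import cv2;a=cv2.imread('pics/scene0.png')[130:370,130:350];b=cv2.imread('pics/side0.png')[130:310,250:490]
import numpy as np
a=cv2.resize(a,(400,436));b=cv2.resize(b,(400,300));c=np.zeros((436,800,3),'uint8');c[:,:400]=a;c[:300,400:]=b;cv2.imwrite('pics/crop0.png',c)"
```

```text
rear bottom [ 0.78612503 -0.19928555  0.        ] [0.74177537 0.04519794 0.        ]
side near bottom front-left corner [ 0.48936378 -0.01061932  0.        ]
freeR (array([ 0.54177143, -0.23942872,  0.19757561]), np.float64(0.0018808709752813567))
screw freeR (array([ 0.54958341, -0.22630608,  0.19310809]), np.float64(0.0013863156990416331))
scene yel [([512, 14, 40, 18, 360], [531.3, 23.0]), ([194, 164, 70, 24, 1112], [228.6, 174.8])]
scene red [([348, 147, 14, 9, 92], [354.7, 151.5])]
scene grn [([233, 211, 8, 7, 40], [236.3, 213.5])]
side yel [([380, 166, 39, 27, 213], [395.6, 181.4])]
side red [([383, 195, 8, 6, 25], [386.4, 197.6]), ([360, 279, 16, 17, 221], [367.3, 286.9])]
side grn [([434, 179, 7, 3, 16], [436.9, 179.9])]
```

View pics/wrist0.png

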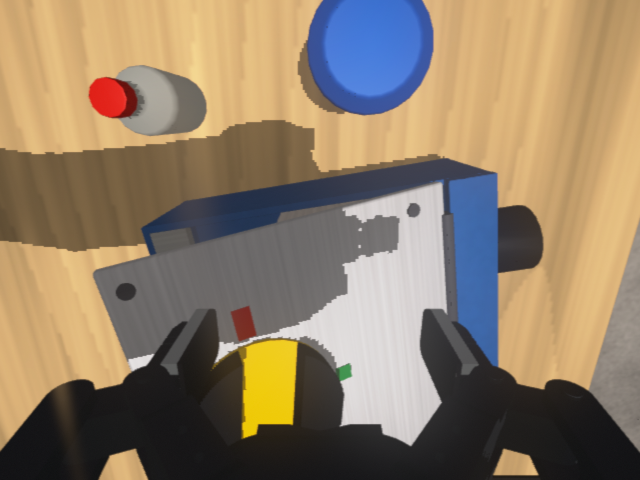

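View pics/crop0.png

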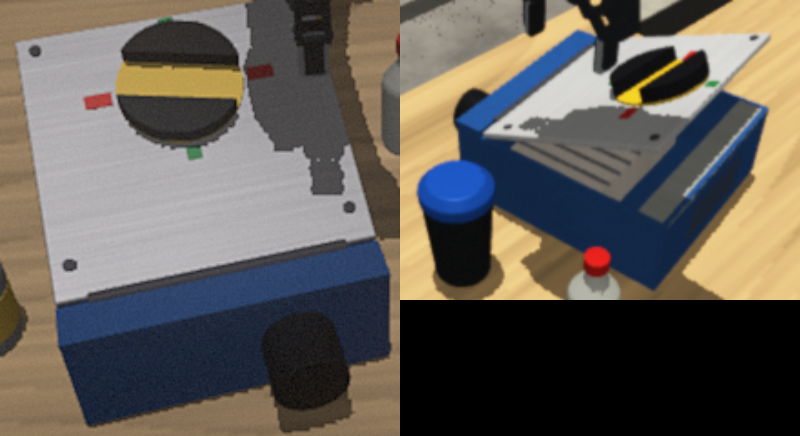

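```bash
python3 - <<'E'
from h import *
S,D,W=[get_calibration(n) for n in('scene','side','wrist')]
W['xyz']=W['xyz']
print('W rimL rear,front',onz(W,497,173,.104),onz(W,143,230,.104))
print('W bottomL rear,front',onz(W,443,160,0),onz(W,185,203,0))
print('S rim rearR,rearL',onz(S,161,308,.104),onz(S,339,266,.104))
print('D rim frontL,frontR,',onz(D,405,262,.104),onz(D,469,197,.104),onz(D,288,203,.104))
print('hinge W',onz(W,445,182,.1125),onz(W,456,350,.1125),'S',onz(S,178,295,.1125),onz(S,322,264,.1125))
print('freeL',tri(D,(403,215),W,(95,270)),'slot',tri(S,(228.6,174.8),D,(405,178)))
print('tumbler',onz(W,370,50,.134),'glue',onz(W,112,97,.13),'tin S',onz(S,107,272,.09), 'tumS',onz(S,389,222,.134),'glS',onz(S,355,154,.13))
E
```

```text
W rimL rear,front [0.75821097 0.04340923 0.104     ] [ 0.48516265 -0.00163647  0.104     ]
W bottomL rear,front [0.75207332 0.04175478 0.        ] [ 0.48090243 -0.00364732  0.        ]
S rim rearR,rearL [ 0.76668589 -0.20664564  0.104     ] [0.71883288 0.04185746 0.104     ]
D rim frontL,frontR, [ 0.4939855  -0.00319333  0.104     ] [ 0.52070059 -0.23464428  0.104     ] [0.75391466 0.03461146 0.104     ]
hinge W [0.71695956 0.03804831 0.1125    ] [ 0.74313612 -0.10737188  0.1125    ] S [ 0.75360669 -0.18317721  0.1125    ] [0.71977494 0.01740414 0.1125    ]
freeL (array([0.50673999, 0.00560256, 0.20234693]), np.float64(0.0028623044327962493)) slot (array([ 0.58729908, -0.1071125 ,  0.17871199]), np.float64(0.003573436773244447))
tumbler [0.65522528 0.1210147  0.134     ] glue [0.49305114 0.09490527 0.13      ] tin S [ 0.67929373 -0.29654868  0.09      ] tumS [0.6679722  0.12176182 0.134     ] glS [0.49600435 0.09463975 0.13      ]
```

The box sits at about (0.629, -0.105) with yaw about 0.165, and the panel is open about 0.39 rad. I'll close the fingers and move above the panel's left edge area.

play_rows(deltas=[[0, 0, 0, 0, 0, 0, 1], [-0.02, -0.06, 0, 0, 0, 0, 1], [-0.04, -0.12, 0, 0, 0, 0, 1], [-0.06, -0.188, 0, 0, 0, 0, 1], [-0.06, -0.188, 0, 0, 0, 0, 1], [-0.06, -0.188, 0, 0, 0, 0, 1], [-0.06, -0.188, 0, 0, 0, 0, 1], [-0.06, -0.188, 0.02, 0, 0, 0, 1], [-0.06, -0.188, 0.03, 0, 0, 0, 1], [-0.06, -0.188, 0.04, 0, 0, 0, 1]], newtons=60)

```text
clock: 1.15
position: [0.5309, -0.0298, 0.2102]
tool_rot: [-3.141, -0.0, 1.571]
force: [0.8, 1.2, 0.0]
grip_width: -0.0001
finger_force: 0.0
```

play_rows(deltas=[[0, 0, 0.015, 0, 0, 0, 1], [0, 0, 0.03, 0, 0, 0, 1], [0, 0, 0.045, 0, 0, 0, 1], [0, 0, 0.06, 0, 0, 0, 1], [0, 0, 0.075, 0, 0, 0, 1], [0, 0, 0.09, 0, 0, 0, 1], [0, 0, 0.1, 0, 0, 0, 1], [0, 0, 0.1, 0, 0, 0, 1]])

```text
clock: 1.95
position: [0.5307, -0.03, 0.1606]
tool_rot: [-3.141, 0.0, 1.571]
force: [-0.6, -1.1, -0.2]
grip_width: -0.0003
finger_force: 0.0
```

play_rows(deltas=[[0, 0, 0.012, 0, 0, 0, 1], [0, 0, 0.024, 0, 0, 0, 1], [0, 0, 0.036, 0, 0, 0, 1], [0, 0, 0.048, 0, 0, 0, 1], [0, 0, 0.06, 0, 0, 0, 1], [0, 0, 0.07, 0, 0, 0, 1]])

```text
clock: 2.55
position: [0.5308, -0.03, 0.1257]
tool_rot: [-3.141, 0.0, 1.571]
force: [-1.7, -0.6, 3.1]
grip_width: -0.0
finger_force: 1.4
```

```bash
python3 - <<'E'
from h import *
print(observe()['force'])
im,c=shot('side','side1.png')
cv2.imwrite('pics/side1c.png',cv2.resize(cv2.imread('pics/side1.png')[120:320,260:500],None,fx=2.5,fy=2.5))
E
```

```text
[-1.70936374 -0.56858782  3.08446687]
```

View pics/side1c.png

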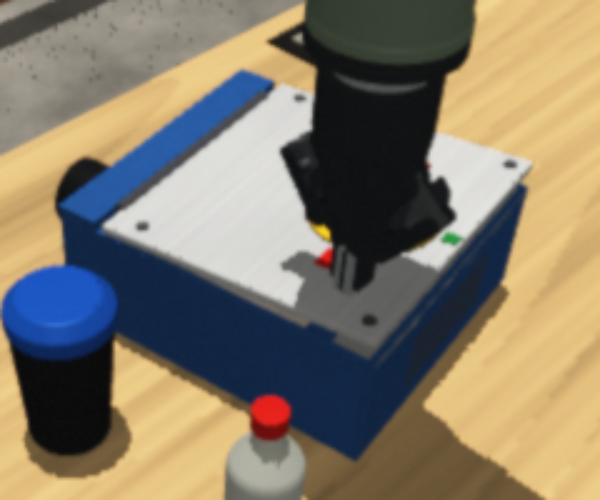

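The panel is nearly shut, with the fingertips on its bare left part at about (345,285) in the crop. I'll press on gently until it reaches the stop.

play_rows(deltas=[[0, 0, 0.006, 0, 0, 0, 1], [0, 0, 0.012, 0, 0, 0, 1], [0, 0, 0.018, 0, 0, 0, 1], [0, 0, 0.024, 0, 0, 0, 1], [0, 0, 0.026, 0, 0, 0, 1]])

```text
clock: 3.1
position: [0.5309, -0.03, 0.113]
tool_rot: [-3.141, 0.0, 1.571]
force: [-1.8, -1.1, 2.6]
grip_width: -0.0004
finger_force: 1.4
```

play_rows(deltas=[[0, 0, 0.001, 0, 0, 0, 1], [0, 0, 0.003, 0, 0, 0, 1], [0, 0, 0.005, 0, 0, 0, 1], [0, 0, 0.007, 0, 0, 0, 1], [0, 0, 0.007, 0, 0, 0, 1]])

```text
clock: 3.6
position: [0.5311, -0.03, 0.1122]
tool_rot: [3.141, -0.0, 1.57]
force: [-19.3, 1.3, 54.5]
grip_width: -0.0002
finger_force: 27.3
```

play_rows(deltas=[[0, 0, -0.02, 0, 0, 0, 1], [0, 0, -0.06, 0, 0, 0, 1], [0, 0, -0.14, 0, 0, 0, 1], [-0.05, 0.02, -0.22, 0, 0, 0, 1], [-0.13, 0.04, -0.24, 0, 0, 0, 1], [-0.22, 0.06, -0.24, 0, 0, 0, 1], [-0.31, 0.08, -0.24, 0, 0, 0, 1], [-0.38, 0.088, -0.24, 0, 0, 0, 1], [-0.38, 0.088, -0.24, 0, 0, 0, 1], [-0.38, 0.088, -0.24, 0, 0, 0, 1]])

```text
clock: 4.6
position: [0.5749, -0.2205, 0.2295]
tool_rot: [-3.142, -0.0, 1.569]
force: [0.3, 1.2, 0.6]
grip_width: -0.0004
finger_force: 0.0
```

```bash
python3 - <<'E'
from h import *
o=observe(); print(o['position'],o['force'],o['clock'])
for n in ('wrist','scene','side'): 
    im,c=shot(n,n+'2.png')
    h=cv2.cvtColor(im,cv2.COLOR_RGB2HSV)
    for nm,lo,hi,z in(('yel',(20,130,120),(32,255,255),.1155),('red',(0,150,60),(6,255,255),.113),('grn',(50,90,50),(85,255,255),.113)):
        m=cv2.inRange(h,lo,hi)
        for k in cv2.findContours(m,0,2)[0]:
            if cv2.contourArea(k)>20:
                P=np.array([onz(c,*q,z)[:2] for q in k[:,0,:].astype(float)],np.float32)
                M=cv2.moments(k); r=cv2.minAreaRect(P)
                print(n,nm,cv2.contourArea(k),onz(c,M['m10']/M['m00'],M['m01']/M['m00'],z).round(4),cv2.boxPoints(r).round(4).tolist())
E
```

```text
[ 0.57490539 -0.22053907  0.22953603] [0.26271185 1.2459144  0.57269461] 4.6
wrist yel 8771.0 [ 0.5718 -0.1097  0.1155] [[0.5473999977111816, -0.1599999964237213], [0.5874000191688538, -0.163100004196167], [0.5946999788284302, -0.0689999982714653], [0.5547000169754028, -0.06589999794960022]]
wrist red 382.5 [ 0.5823 -0.1773  0.113 ] [[0.5755000114440918, -0.16820000112056732], [0.5788000226020813, -0.18880000710487366], [0.5893999934196472, -0.18709999322891235], [0.5860000252723694, -0.1665000021457672]]
wrist grn 278.5 [ 0.511  -0.1217  0.113 ] [[0.5044999718666077, -0.1168999969959259], [0.506600022315979, -0.12839999794960022], [0.5180000066757202, -0.12639999389648438], [0.5159000158309937, -0.11479999870061874]]
wrist grn 297.0 [ 0.6323 -0.1018  0.113 ] [[0.6255000233650208, -0.09700000286102295], [0.6273000240325928, -0.10840000212192535], [0.6385999917984009, -0.10660000145435333], [0.636900007724762, -0.09529999643564224]]
scene yel 460.0 [ 0.5617 -0.1039  0.1155] [[0.5324000120162964, -0.14419999718666077], [0.5656999945640564, -0.15360000729560852], [0.5910999774932861, -0
[... 1518 characters left out ...]
624656677], [0.5946999788284302, -0.05609999969601631]]
side red 193.5 [0.4949 0.0894 0.113 ] [[0.47450000047683716, 0.09200000017881393], [0.4984999895095825, 0.0689999982714653], [0.5149999856948853, 0.08619999885559082], [0.491100013256073, 0.10920000076293945]]
side red 36.5 [ 0.5615 -0.0448  0.113 ] [[0.5550000071525574, -0.035999998450279236], [0.5580000281333923, -0.055399999022483826], [0.5680000185966492, -0.05389999970793724], [0.5649999976158142, -0.03449999913573265]]
side red 22.5 [ 0.5827 -0.1767  0.113 ] [[0.5770000219345093, -0.16850000619888306], [0.5799999833106995, -0.1876000016927719], [0.5892999768257141, -0.18619999289512634], [0.5863000154495239, -0.16699999570846558]]
```

View pics/wrist2.png

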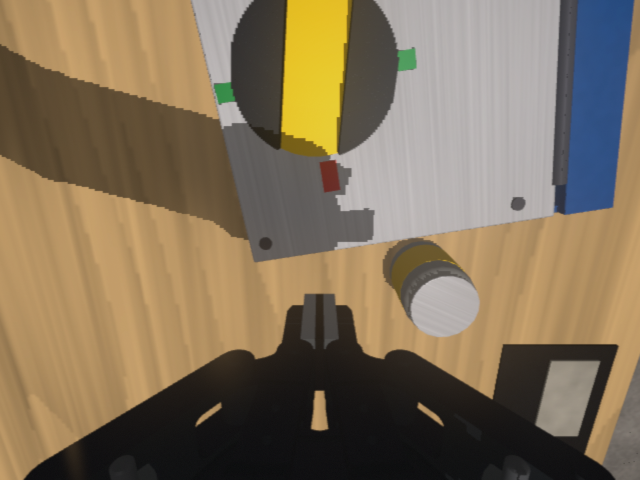

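The marks put the fastener axis at (0.5715, -0.1113) and the box yaw at 0.164, with the slot at cam about 0.24. In the wrist view the slot runs nearly vertically at columns 285-345. I'll move over the slot's right end and go in.

play_rows(deltas=[[0.05, -0.004, 0.02, 0, 0, 0.01, 1], [0.1, -0.008, 0.05, 0, 0, 0.025, 1], [0.149, -0.012, 0.09, 0, 0, 0.037, 1], [0.149, -0.012, 0.13, 0, 0, 0.037, 1], [0.149, -0.012, 0.16, 0, 0, 0.037, 1], [0.149, -0.012, 0.18, 0, 0, 0.037, 1], [0.149, -0.012, 0.19, 0, 0, 0.037, 1], [0.149, -0.012, 0.2, 0, 0, 0.037, 1], [0.149, -0.012, 0.21, 0, 0, 0.037, 1], [0.149, -0.012, 0.218, 0, 0, 0.037, 1]])

```text
clock: 5.75
position: [0.5691, -0.1456, 0.1208]
tool_rot: [3.141, 0.0, 1.493]
force: [-0.5, 0.3, -0.7]
grip_width: -0.0
finger_force: 0.0
```

```bash
cat > arc.py <<'E'
from h import *
import sys
def rows(th0,th1,n,d,r=.035,z=.120):
    C=np.array([.5715,-.1113]); o=observe(); Rt=R.from_euler('xyz',o['tool_rot'])
    print(o['position'].round(4),o['tool_rot'].round(3),o['force'].round(1),o['moment'].round(2))
    for th in np.linspace(th0,th1,n):   # th = cam angle
        b=-np.pi/2+.164-th              # world direction of slot end
        u=np.array([np.cos(b),np.sin(b)]); t=np.array([u[1],-u[0]])
        p=np.r_[C+r*u+d*t,z]; s=Rt.inv().apply(p-o['position'])/.5
        Rg=R.from_euler('xyz',[np.pi,0,np.pi/2+.164-th]); w=(Rt.inv()*Rg).as_rotvec()/np.radians(120)
        print(np.r_[s,w].round(3).tolist())
rows(*[float(sys.argv[1]),float(sys.argv[2]),int(sys.argv[3]),float(sys.argv[4])])
E
python3 arc.py .24 .9 10 .006
```

```text
[ 0.5691 -0.1456  0.1208] [3.141 0.    1.493] [-0.5  0.3 -0.7] [-0.04 -0.01  0.02]
[-0.001, -0.012, 0.002, 0.0, 0.0, -0.001]
[-0.0, -0.018, 0.002, 0.0, 0.0, 0.034]
[0.001, -0.023, 0.002, 0.0, -0.0, 0.069]
[0.003, -0.027, 0.002, 0.0, -0.0, 0.104]
[0.005, -0.032, 0.002, 0.0, -0.0, 0.139]
[0.008, -0.037, 0.002, 0.0, -0.0, 0.174]
[0.01, -0.041, 0.002, 0.0, -0.0, 0.209]
[0.014, -0.045, 0.002, 0.0, -0.0, 0.244]
[0.017, -0.049, 0.002, 0.0, -0.0, 0.279]
[0.021, -0.053, 0.002, 0.0, -0.0, 0.314]
```

play_rows(deltas=[[-0.001, -0.012, 0.002, 0, 0, 0, 1], [0, -0.018, 0.002, 0, 0, 0.034, 1], [0.001, -0.023, 0.002, 0, 0, 0.069, 1], [0.003, -0.027, 0.002, 0, 0, 0.104, 1], [0.005, -0.032, 0.002, 0, 0, 0.139, 1], [0.008, -0.037, 0.002, 0, 0, 0.174, 1], [0.01, -0.041, 0.002, 0, 0, 0.209, 1], [0.014, -0.045, 0.002, 0, 0, 0.244, 1], [0.017, -0.049, 0.002, 0, 0, 0.279, 1], [0.021, -0.053, 0.002, 0, 0, 0.314, 1]])

```text
clock: 6.75
position: [0.5434, -0.1335, 0.1202]
tool_rot: [3.14, -0.0, 0.832]
force: [2.4, -2.7, -1.8]
grip_width: 0.0003
finger_force: 1.7
```

```bash
python3 arc.py .96 1.571 10 .006;python3 - <<'E'
from h import *
a,_=shot('scene','s3.png'); b,_=shot('wrist','w3.png')
cv2.imwrite('pics/c3.png',np.hstack([cv2.resize(a[100:300,120:360],(400,333)),cv2.resize(b,(400,333))])[:,:,::-1])
E
```

```text
[ 0.5434 -0.1335  0.1202] [ 3.14  -0.     0.832] [ 2.4 -2.7 -1.8] [-0.54 -0.49 -0.03]
[0.001, -0.004, 0.0, 0.001, -0.0, 0.027]
[0.003, -0.009, 0.0, 0.001, -0.0, 0.06]
[0.004, -0.014, 0.0, 0.001, -0.0, 0.092]
[0.006, -0.018, 0.0, 0.001, -0.0, 0.125]
[0.008, -0.022, 0.0, 0.001, -0.0, 0.157]
[0.011, -0.026, 0.0, 0.001, -0.0, 0.189]
[0.013, -0.03, 0.0, 0.001, -0.0, 0.222]
[0.016, -0.034, 0.0, 0.001, -0.0, 0.254]
[0.02, -0.038, 0.0, 0.001, -0.0, 0.287]
[0.023, -0.041, 0.0, 0.001, -0.0, 0.319]
```

View pics/c3.png

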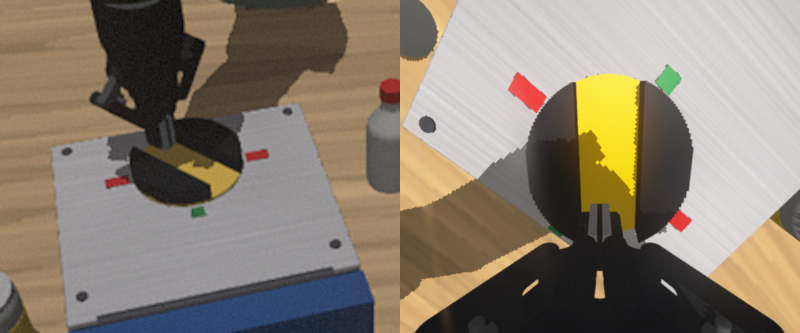

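The fastener is turning with the finger: in both crops the slot is about halfway between the red and green marks. I'll carry on to the stop.

play_rows(deltas=[[0.001, -0.004, 0, 0, 0, 0.027, 1], [0.003, -0.009, 0, 0, 0, 0.06, 1], [0.004, -0.014, 0, 0, 0, 0.092, 1], [0.006, -0.018, 0, 0, 0, 0.125, 1], [0.008, -0.022, 0, 0, 0, 0.157, 1], [0.011, -0.026, 0, 0, 0, 0.189, 1], [0.013, -0.03, 0, 0, 0, 0.222, 1], [0.016, -0.034, 0, 0, 0, 0.254, 1], [0.02, -0.038, 0, 0, 0, 0.287, 1], [0.023, -0.041, 0, 0, 0, 0.319, 1]])

```text
clock: 7.85
position: [0.5356, -0.1111, 0.12]
tool_rot: [3.141, 0.0, 0.167]
force: [-0.3, -3.3, 0.8]
grip_width: -0.0002
finger_force: 1.5
```

```bash
python3 arc.py 1.571 1.571 3 .010 ;python3 - <<'E'
from h import *
im,c=shot('wrist','w4.png')
m=cv2.inRange(cv2.cvtColor(im,cv2.COLOR_RGB2HSV),(20,130,80),(32,255,255))
ks=max(cv2.findContours(m,0,2)[0],key=cv2.contourArea)
P=np.array([onz(c,*q,.1155)[:2] for q in ks[:,0,:].astype(float)],np.float32);print(cv2.boxPoints(cv2.minAreaRect(P)).round(4).tolist())
E
```

```text
[ 0.5356 -0.1111  0.12  ] [3.141 0.    0.167] [-0.3 -3.3  0.8] [-0.68  0.01  0.01]
[0.001, -0.008, -0.0, 0.0, 0.0, 0.001]
[0.001, -0.008, -0.0, 0.0, 0.0, 0.001]
[0.001, -0.008, -0.0, 0.0, 0.0, 0.001]
[[0.5187000036239624, -0.10100000351667404], [0.5264999866485596, -0.1412999927997589], [0.6262999773025513, -0.12189999967813492], [0.618399977684021, -0.08169999718666077]]
```

play_rows(deltas=[[0, -0.003, 0, 0, 0, 0, 1], [0, -0.006, 0, 0, 0, 0, 1], [0, -0.008, 0, 0, 0, 0, 1], [0, -0.008, 0, 0, 0, 0, 1]])

```text
clock: 8.3
position: [0.5359, -0.1092, 0.1202]
tool_rot: [3.138, -0.002, 0.169]
force: [5.0, -15.4, -3.3]
grip_width: -0.0004
finger_force: 7.9
```

play_rows(deltas=[[0, -0.003, 0, 0, 0, 0, 1], [0, -0.003, 0, 0, 0, 0, 1], [0, 0.005, 0, 0, 0, 0, 1], [0, 0.009, 0, 0, 0, 0, 1]])

```text
clock: 8.7
position: [0.5358, -0.1115, 0.1198]
tool_rot: [-3.141, 0.0, 0.17]
force: [0.0, 0.4, 0.0]
grip_width: -0.0001
finger_force: 0.0
```

play_rows(deltas=[[0, 0.004, 0, 0, 0, 0, 1], [0, 0.004, -0.02, 0, 0, 0, 1], [0, 0.004, -0.05, 0, 0, 0, 1], [0, 0.004, -0.1, 0, 0, 0, 1], [0, 0.004, -0.16, 0, 0, 0, 1], [0, 0.004, -0.22, 0, 0, 0, 1], [-0.08, 0.004, -0.28, 0, 0, 0, 1], [-0.12, 0.004, -0.28, 0, 0, 0, 1], [-0.12, 0.004, -0.28, 0, 0, 0, 1], [-0.12, 0.004, -0.28, 0, 0, 0, 1]])

```text
clock: 9.7
position: [0.4773, -0.1228, 0.2605]
tool_rot: [-3.141, -0.001, 0.168]
force: [0.6, 0.3, 0.4]
grip_width: 0.0001
finger_force: 0.0
```

```bash
python3 - <<'E'
from h import *
o=observe(); print(o['position'],o['force'],o['clock'])
L=[]
for n in ('wrist','side'):
    im,c=shot(n,n+'5.png'); L.append(cv2.resize(im if n=='wrist' else im[120:360,240:560],(400,300)))
    h=cv2.cvtColor(im,cv2.COLOR_RGB2HSV)
    for nm,lo,hi,z in(('yel',(20,130,80),(32,255,255),.1155),('red',(0,150,60),(6,255,255),.113),('grn',(50,90,50),(85,255,255),.113)):
        for k in cv2.findContours(cv2.inRange(h,lo,hi),0,2)[0]:
            if cv2.contourArea(k)>40:
                P=np.array([onz(c,*q,z)[:2] for q in k[:,0,:].astype(float)],np.float32)
                print(n,nm,P.mean(0).round(4),cv2.boxPoints(cv2.minAreaRect(P)).round(4).tolist())
cv2.imwrite('pics/c5.png',np.hstack(L)[:,:,::-1])
E
```

```text
[ 0.47734674 -0.12278446  0.26052926] [0.60750461 0.28191621 0.41097917] 9.7
wrist yel [ 0.5752 -0.1166] [[0.5174999833106995, -0.09960000216960907], [0.5241000056266785, -0.1404000073671341], [0.6258999705314636, -0.12380000203847885], [0.6191999912261963, -0.08299999684095383]]
wrist yel [ 0.6412 -0.2488] [[0.6175000071525574, -0.2619999945163727], [0.6384000182151794, -0.2750999927520752], [0.666100025177002, -0.23090000450611115], [0.6452000141143799, -0.21780000627040863]]
wrist red [0.4868 0.1003] [[0.47029998898506165, 0.1152999997138977], [0.47859999537467957, 0.08110000193119049], [0.5026999711990356, 0.0869000032544136], [0.4943999946117401, 0.12110000103712082]]
wrist red [ 0.5832 -0.1764] [[0.5756000280380249, -0.1679999977350235], [0.579200029373169, -0.18880000710487366], [0.5896999835968018, -0.18700000643730164], [0.5860999822616577, -0.16619999706745148]]
wrist red [ 0.56   -0.0465] [[0.5532000064849854, -0.03629999980330467], [0.5566999912261963, -0.057100001722574234], [0.5679000020027161, -0.0551999993622303], [0.5644000172615051, -0.03440000116825104]]
wrist grn [ 0.5128 -0.1214] [[0.5052000284194946, -0.11729999631643295], [0.5070000290870667, -0.12780000269412994], [0.5174000263214111, -0.12600000202655792], [0.5156000256538391, -0.11550000309944153]]
wrist grn [ 0.6324 -0.1035] [[0.6258999705314636, -0.09759999811649323], [0.6276999711990356, -0.10809999704360962], [0.6385999917984009, -0.10620000213384628], [0.6367999911308289, -0.0957999974489212]]
side yel [ 0.5704 -0.1187] [[0.5181999802589417, -0.13819999992847443], [0.6209999918937683, -0.14429999887943268], [0.6234999895095825, -0.10170000046491623], [0.5206999778747559, -0.09560000151395798]]
side red [0.4953 0.0891] [[0.47450000047683716, 0.09200000017881393], [0.4984999895095825, 0.0689999982714653], [0.5149999856948853, 0.08619999885559082], [0.491100013256073, 0.10920000076293945]]
```

View pics/c5.png

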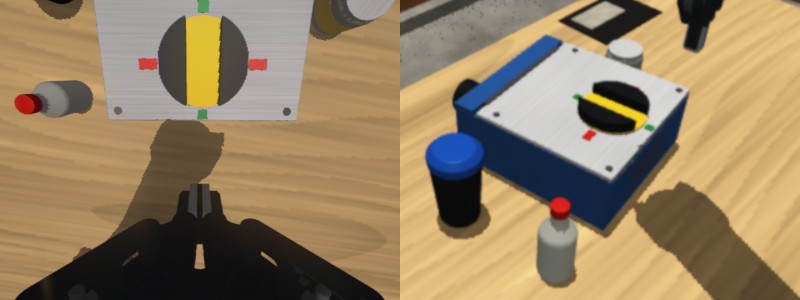

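The slot's angle is 0.162 rad and the green marks' is 0.164, so it's at the stop. The panel is flat, the tumbler, glue bottle and tin haven't moved, and the tool is clear.

```bash
python3 -c "
from workcell import *
print(job_done())"
```

```text
the job is handed in; nothing more can be done
None
```

The panel is pushed fully shut and the fastener is turned clockwise to its stop, with its slot lined up with the green marks; the tumbler, glue bottle and tin were not touched, the arm is clear, and the job was handed in at about 10 s.

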